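Put up the lunch card and clip it to the menu stand

TASK

Take the lunch card with the green tab out of its holder and set it squarely in the middle of the menu stand's ledge, tab up, leaning flat on the sloping board. Then squeeze open the red spring clip that is parked on the lunchbox wall, slip it from above over the top edge of the board and card beside the tab, in line with the board, and let it close so that it grips the two together. Leave everything else on the island where it is.

Things in the scene. Friction and masses are not known exactly. Their poses are not given: they have to be found in the camera images.
- card_green: Lunch card to put up: stiff white plastic, 120 wide, 95 high, 4 mm thick, 70 g, with a green tab 28 wide x 36 mm high on the middle of its top edge; both faces alike. Origin: middle of its bottom edge; x through the thickness, y along the width, z up to the tab. Stands upright in a bamboo holder with a 6 mm slot, walls reaching 50 mm up the card.
- card_orange: Same card with an orange tab, in the other holder; leave it. Origin and axes as for the green card.
- board: Sloping board of the fixed menu stand, 130 wide, 5 mm thick, leaning 30 degrees, its face to the robot's left (+y). Origin: on the face, mid width, at the ledge, 35 mm above the worktop. x out of the face, y along the ledge, z up the slope. Back at x = -5 mm. Ledge runs out to x = 14 mm, then a lip 3 mm thick, 8 mm high. A seated card's origin is at about x 2, y 0, z 0 mm.
- board_top (a point): Middle of the board's top edge, on its face, 95 mm up the slope from the board's origin, same axes. The top edge of a seated card (not the tab) is level with it.
- clip: Red spring clip, peg-like, 24 mm wide, 60 g. Origin: on its pivot, midway between the levers; y along the pivot, z to the tails, x across the jaws. Jaws reach z = -36 mm, with pads from -36 to -24. Parked, the pivot is 20 mm above the wall's top; likewise above board and card. This is the -x lever: squeezed, its z axis turns 12 degrees off the clip's middle plane.
- clip_grip (a point): Where to squeeze the clip: between its two tails, 30 mm above the pivot (it turns with the -x lever). The tails reach 13 mm higher and splay to 40 mm over all at the top. Squeezed together (about 15 N) they stop parallel, about 24 mm over all, and the jaws are then 21 mm apart.
- clip_jaw (a joint): Opening angle of the clip, rad: 0 = jaws 9 mm apart (biting the lunchbox wall, or card and board together), -0.15 = shut on nothing, 0.42 = fully open.
- lunchbox: Square blue plastic lunchbox without its lid, 150 x 150 x 65 mm high, walls 9 mm thick, white latching flaps on the two sides across its y axis; fixed. Origin: centre of the underside; z up. The clip is parked on the wall at its -x side (on the robot's left, +y in the world).
- bottle: Steel bottle with lever cap, 68 mm across, 212 mm high; origin under its centre. Bystander.
- bowl: White ceramic bowl, 140 mm across, 60 mm high; origin under its centre. Bystander.
- fork: Bamboo fork, 170 mm long, 5 mm thick, lying flat; origin under its middle. Bystander.
- box_lid: Lid of the lunchbox, 154 mm square, 13 mm thick, lying flat; origin under its centre. Bystander.
- shaker: White salt shaker, 42 mm across, 83 mm high; origin under its centre. Bystander.
- mug: Blue mug, 76 mm across, 85 mm high; origin under its centre. Bystander.
Not all that is in view belongs to the job. Leave any purple look-alike of the card_green alone.

How it is judged:
By the outcome, as a careful person would: the job done as asked, in the order asked, and still so for the second after the job is handed in, with the robot touching nothing.
It also fails if it takes over 50 s, if anything falls off the work surface, if the arm or the gripper's body presses on something with over 40 N, if the wrist force passes 120 N, or if a joint passes its speed limit or range.

ROBOT

A 6-joint arm with a two-finger parallel gripper is mounted at the origin on the work surface. World frame = base frame: x ahead of the robot, y to its left, z up, the work surface at z = 0. Lengths are in m, angles in rad, forces in N, time in s.
With the tool pointing down it reaches from about 0.25 to 0.725 m from the base axis. Payload 4 kg.
Tool frame: the origin (TCP) lies on the front face of the gripper's body, between the roots of the fingers; the fingertips stand 73 mm ahead of it and the grasp point (between the pads) lies 54 mm ahead of it; z points along the fingers, y is the line along which they close (so a half turn about z gives the same grasp; the last joint's range is limited). The gripper opens to 85 mm and grips with 20 to 120 N. Pads are 22 mm wide; open, the fingers measure 114 mm over their backs; the gripper's body (76 mm by 85 mm) begins 54 mm behind the grasp point. The pads swing forward as they close: fully open they stand 13 mm farther back than shut.
Start: joints at [1.148, 0.241, 0.005, 1.335, 0, 1.571], TCP at [0.205, 0.456, 0.304] pointing down, gripper open.
Joint ranges: [-2.72, 2.72], [-1.05, 1.87], [-1.09, 1.28], [-1.99, 2.15], [-1.42, 1.44], [-3.14, 3.14]. Speed limits (rad/s): [2.79, 2.79, 3.14, 3.14, 3.14, 3.14].

INTERFACE

Orientations are given as a unit quaternion [x, y, z, w].
In Python, from workcell import bot gives the robot as it stands. The module is installed in compiled form; this text tells all that it offers.
- The arm moves only by the tool step_arm, never from a script. Its argument "rows" is a list of rows, each a list of 2 entries, a list of its own where there are three numbers: the shift along the tool's x, y, z in mm, then the turn about the tool's z in degrees. A call has 1 to 12 rows; each row is the pose to reach, as a shift and turn from the pose commanded when the call began, along the tool's axes at that moment; what a row does not reach only later rows make up. A row lasts 1/8 s, in which the tool goes at most 62.5 mm and 10.7 degrees, less where a joint would pass 70% of its speed; a pose out of reach is approached as far as the arm can. A call with a gripper value outside its range is refused whole. "claw" is the gripper's target within -1 to 1 (shut at 1, half-way at 0, fully open at -1), set as the call begins (left out, the last holds). The fingers move at their own pace and stop on an object; the grip force is fixed at half the most. Time passes only in rows, so rows that repeat a pose let the fingers close. It gives the time, the measured TCP pose, the force, the opening and the grip force at its end, in the units of the state.
- bot.get_obs(): the state, without advancing time (a new reading comes with each control period).
- bot.camera(name): name is "side" or "top" or "wrist"; returns (picture, depth): 384x512x3 uint8, red, green, blue; 384x512 float32, m along the optical axis (not along the pixel's ray), 0 where there is no reading.
- bot.camera_params(name): a dict with "fx", "fy", "cx", "cy" (pixels), "pose" (4x4, takes a point from camera to world coordinates). Camera axes: x right, y up, looking along -z (the intrinsics and any distortion apply to the point x, -y, -z); pixel columns grow to the right and rows downward; lengths in m; the calibration is good to about 2 mm. A picture is of the moment at which its call begins: read the wrist's pose just before it. camera_params takes no time and is no camera call; for the wrist camera it gives the pose at the moment of the call.
- bot.job_done(): hands the job in; it is judged then, once.
Trained networks look in the newest picture that a camera, given by its name, has taken for a name from the list of things; names that differ only in an ending like _2 or _b are one class to them, and where a whole thing is asked for, a point or a joint stands for the part that bears it (a point fixed in the world has none). Each returns a list of dicts, best first, with "score" (0 to 1); they miss things now and then, are a little off and sometimes report something else, mostly with a low value. They report only what shows in the picture. A call takes as long as a camera call. They do not tell look-alikes from the thing itself.
- bot.trace(target, camera): "pixels" (384x512 bool, what is visible of it) and "uv" ([column, row] in pixels, amid what is visible of it).
The state is a dict: "clock": time; "joint_pos": joint angles; "joint_vel": joint speeds; "tau": joint torques, N m; "eef_pos": TCP position; "tool_rot": TCP orientation; "ft_force": force on the tool from outside, world axes, zero at the start; "ft_torque": the same for the moment, N m; "grip_width": finger opening in m; "grasp_force": force on a finger pad.
Only numpy, scipy, OpenCV 4.12 (cv2) and the standard library are available. Lean on these libraries where they do the work, as an engineer would, in place of code of your own. Each camera call takes 0.05 s, during which the arm holds its last target. There are 200 camera calls.

## Working session

There is one attempt and no reset: what is moved stays moved. The work goes in short steps, Python scripts to look and compute and a tool call to move; the robot and the scene stay as the last step left them, time stands still between calls to the robot, and variables do not carry over. Pictures are saved under pics/ and viewed, at most 13 in all, crops included, and the job is handed in when it is done.

Besides the shell and the picture viewer there is one more tool, called after "Request:" in YAML: its name, and indented under it one key for each argument. step_arm: Moves the arm, as the interface text tells. Its arguments: {"type":"object","properties":{"rows":{"type":"array"},"claw":{"type":"number"}},"required":["rows"]}

```bash
mkdir -p pics
cat > h.py <<'E'
import numpy as np, cv2
from workcell import bot
from scipy.spatial.transform import Rotation as R
def shot(n,f=None):
    p=bot.camera_params(n); im,d=bot.camera(n)
    if f: cv2.imwrite('pics/'+f,im[:,:,::-1])
    return im,d,p
def pts(d,p,mask):
    v,u=np.nonzero(mask&(d>0)); z=d[v,u]
    c=np.stack([(u-p['cx'])/p['fx']*z,-(v-p['cy'])/p['fy']*z,-z],1)
    return c@p['pose'][:3,:3].T+p['pose'][:3,3]
E
python3 - <<'E'
from h import *
ims=[]
for n in ['side','top']:
    im,d,p=shot(n); ims.append(im)
    np.savez(n+'.npz',im=im,d=d,**p)
    for t in ['card_green','card_orange','board','clip','lunchbox']:
        for r in bot.trace(t,n)[:3]:
            q=pts(d,p,r['pixels'])
            if len(q):print(n,t,round(r['score'],2),np.round(r['uv']),len(q),np.round(np.median(q,0),3),np.round(np.percentile(q,2,axis=0),3),np.round(np.percentile(q,98,axis=0),3))
    print(np.round(p['pose'],3).tolist(),[p[k] for k in('fx','fy','cx','cy')],p.keys())
cv2.imwrite('pics/a.png',cv2.resize(np.hstack(ims)[:,:,::-1],None,fx=.78,fy=.78))
cv2.imwrite('pics/top.png',cv2.resize(ims[1][:,:,::-1],None,fx=1.5,fy=1.5))
print(bot.get_obs())
E
```

```text
side card_green 0.75 [184. 141.] 762 [0.348 0.402 0.055] [0.294 0.384 0.001] [0.405 0.421 0.122]
side card_green 0.58 [221. 133.] 456 [0.495 0.371 0.083] [0.443 0.355 0.002] [0.551 0.595 0.137]
side card_orange 0.76 [242. 149.] 450 [0.536 0.244 0.082] [0.482 0.237 0.034] [0.591 0.252 0.131]
side board 0.66 [260. 180.] 496 [0.569 0.033 0.088] [0.516 0.017 0.03 ] [0.642 0.069 0.117]
side clip 0.71 [275. 238.] 401 [ 0.548 -0.236  0.092] [ 0.535 -0.246 -0.   ] [ 0.596 -0.066  0.126]
side lunchbox 0.71 [290. 273.] 4563 [ 0.565 -0.297  0.03 ] [ 0.48  -0.374  0.002] [ 0.638 -0.224  0.067]
[[0.98, 0.122, -0.16, 0.372], [-0.201, 0.562, -0.802, -0.869], [-0.008, 0.818, 0.575, 0.703], [0.0, 0.0, 0.0, 1.0]] [361.9804910396853, 361.9804910396853, 254.4332542532034, 189.40856820204704] dict_keys(['fx', 'fy', 'cx', 'cy', 'pose'])
top card_green 0.78 [ 95. 271.] 823 [0.35  0.403 0.057] [ 0.296  0.385 -0.002] [0.406 0.457 0.13 ]
top card_green 0.74 [100. 217.] 442 [0.498 0.37  0.086] [0.444 0.358 0.022] [0.555 0.385 0.138]
top card_orange 0.56 [152. 201.] 332 [0.537 0.245 0.089] [0.481 0.239 0.026] [
[... 733 characters left out ...]
', 'pose'])
{'clock': 0.6, 'joint_pos': array([1.14798478e+00, 2.40567082e-01, 5.01881227e-03, 1.33519654e+00,
       5.69139177e-07, 1.57080888e+00]), 'joint_vel': array([ 0.00090771,  0.00039737,  0.00014384, -0.00106421, -0.00053981,
        0.00014967]), 'tau': array([ 2.33270384e-04, -3.71975541e+01,  2.52570248e+01,  1.38720388e-03,
        2.52232240e-06,  6.34785962e-06]), 'eef_pos': array([0.20516562, 0.45597555, 0.30393012]), 'tool_rot': array([2.09840720e-01, 9.77735584e-01, 2.52470256e-05, 5.12711325e-06]), 'ft_force': array([ 0.32606471, -0.43816088, -0.28145473]), 'ft_torque': array([ 0.00993922, -0.03043138, -0.01771047]), 'grasp_force': 0.0, 'grip_width': 0.08526556192452484}
```

View pics/a.png

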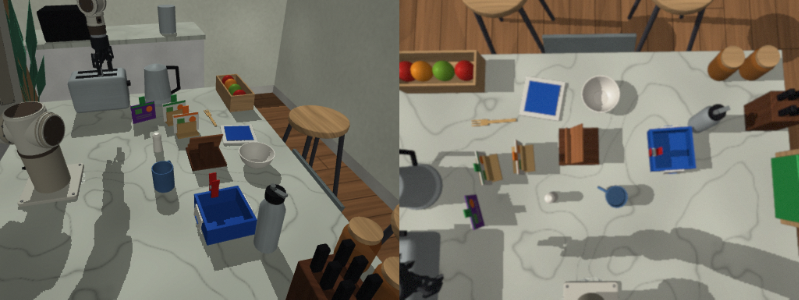

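View pics/top.png

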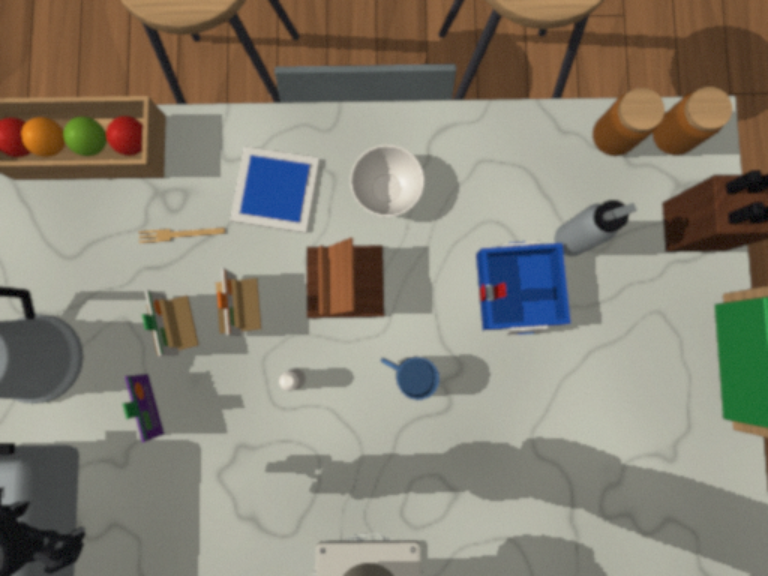

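Candidates in the top view (native pixels):
- White card with green tab: (100,217), at about (0.50, 0.37).
- Purple look-alike with a green tab: (95,271).
- Orange-tab card: (152,201).

I choose (100,217). The board is at (221,183), and the clip, which the network also reports as "board", is at (329,191). Next are a check crop and the fits.

```bash
cat >> h.py <<'E'
def go(xyz,yaw_deg,o=None):
    """shift (mm) in tool axes and turn (deg) so that TCP is at xyz and tool y points at yaw (mod 180)"""
    o=o or bot.get_obs(); M=R.from_quat(o['tool_rot']).as_matrix()
    cur=np.degrees(np.arctan2(M[1,1],M[0,1])); t=-((yaw_deg-cur+90)%180-90)
    print('shift',np.round(M.T@(np.array(xyz)-o['eef_pos'])*1e3,1),'turn',round(t,1),'cur yaw',round(cur,1),'q',np.round(o['joint_pos'],2),'t',o['clock'])
E
python3 - <<'E'
from h import *
f=np.load('side.npz');im=f['im'];c=cv2.resize(im[85:200,150:330,::-1],None,fx=4,fy=4,interpolation=cv2.INTER_CUBIC);cv2.imwrite('pics/crop.png',c)
go([.50,.37,.30],102)
E
```

```text
shift [-304.1   42.6    3.9] turn -36.2 cur yaw 65.8 q [1.15 0.24 0.01 1.34 0.   1.57] t 0.6
```

View pics/crop.png

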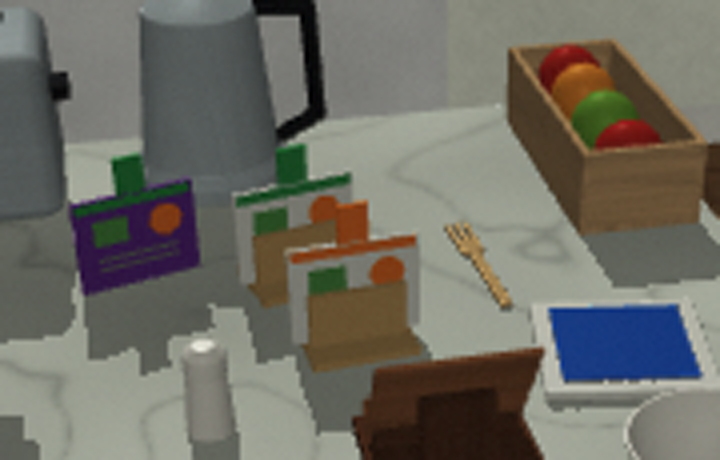

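The crop confirms it: the white card with the green tab is at crop (295,215) behind the orange one at (355,290), and the purple one at (135,235) is not the target.

Request:
step_arm:
  rows:
    - [[-300,40,0],-36]
    - [[-300,40,0],-36]
    - [[-300,40,0],-36]
    - [[-300,40,0],-36]
    - [[-300,40,0],-36]
    - [[-300,40,0],-36]
    - [[-300,40,0],-36]
  claw: -1

```text
clock: 1.48
eef_pos: [0.4953, 0.369, 0.3033]
tool_rot: [-0.102, 0.995, -0.0, -0.001]
ft_force: [-1.2, -0.0, -0.2]
grip_width: 0.0855
grasp_force: 0.0
```

Run:
```python
from h import *
im,d,p=shot('wrist','w1.png'); o=bot.get_obs()
np.savez('w1.npz',im=im,d=d,**p)
for t in ['card_green','card_orange']:
  for r in bot.trace(t,'wrist')[:3]:
    q=pts(d,p,r['pixels']);print(t,r['score'],r['uv'],len(q),np.round(np.percentile(q,[2,50,98],axis=0),3).tolist() if len(q) else 0)
hsv=cv2.cvtColor(im,cv2.COLOR_RGB2HSV);m=(hsv[...,0]>45)&(hsv[...,0]<85)&(hsv[...,1]>100)
q=pts(d,p,m);q=q[q[:,2]>.1];print(len(q),np.round(np.percentile(q,[2,50,98],axis=0),4).tolist())
print(np.round(p['pose'],3).tolist(),p['fx'],o['eef_pos'],o['tool_rot'])
```

```text
card_green 0.84 [330.6, 38.9] 2695 [[0.337, 0.399, 0.003], [0.37, 0.41, 0.071], [0.406, 0.422, 0.131]]
card_green 0.72 [258.5, 179.0] 878 [[0.442, 0.359, 0.039], [0.487, 0.372, 0.104], [0.554, 0.388, 0.141]]
card_orange 0.67 [109.8, 192.3] 4629 [[0.478, 0.222, 0.002], [0.531, 0.249, 0.091], [0.594, 0.255, 0.14]]
3612 [[0.3573, 0.3051, 0.1067], [0.4843, 0.3743, 0.2978], [0.5109, 0.43, 0.3198]]
[[-0.203, -0.938, -0.282, 0.423], [0.979, -0.195, -0.059, 0.355], [0.0, -0.288, 0.958, 0.374], [0.0, 0.0, 0.0, 1.0]] 338.7219741298038 [0.49440255 0.36953107 0.30364623] [-1.02739151e-01  9.94708153e-01 -4.70981227e-05 -5.96049946e-04]
```

View pics/w1.png

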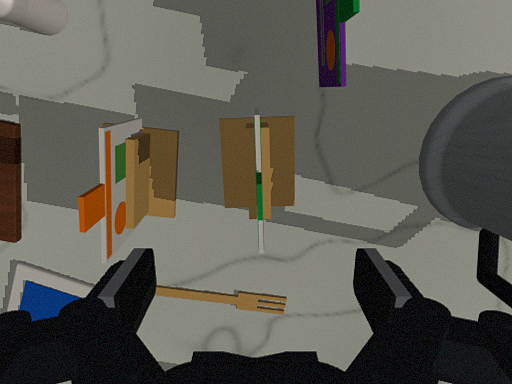

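The card is seen edge-on from (257,115) to (262,252), with its tab at (260,195) and the two fingers at (125,275) and (385,275). I'll fit the tab line.

Run:
```python
from h import *
f=np.load('w1.npz');im,d=f['im'],f['d'];p={k:f[k] for k in('fx','fy','cx','cy','pose')}
def ray(u,v,z):
    r=p['pose'][:3,:3]@np.array([(u-p['cx'])/p['fx'],-(v-p['cy'])/p['fy'],-1]);c=p['pose'][:3,3];return c+r*(z-c[2])/r[2]
roi=np.zeros(d.shape,bool);roi[105:260,245:275]=1
q=pts(d,p,roi);
hsv=cv2.cvtColor(im,cv2.COLOR_RGB2HSV)
g=roi&(hsv[...,0]>45)&(hsv[...,0]<85)&(hsv[...,1]>90)
qt=pts(d,p,g);print('tab',len(qt),np.round(np.percentile(qt,[3,50,97],axis=0),4).tolist())
v,u=np.nonzero(g);print(u.min(),u.max(),v.min(),v.max())
qc=q[(q[:,2]>.085)&(q[:,2]<.15)]
print(len(qc),np.round(np.percentile(qc,[1,50,99],axis=0),4).tolist())
l=cv2.fitLine(qc[:,:2].astype('f4'),cv2.DIST_HUBER,0,.01,.01).ravel();print('card dir deg',np.degrees(np.arctan2(l[1],l[0])),l)
# top edge by rays at white ridge per row
w=np.array([(np.argmax(d[r,250:270]*0-d[r,250:270]),r) for r in range(0)])
hist=np.histogram(qc[:,2],bins=12);print(hist)
top=qt[qt[:,2]>.125];print(np.median(top,0),len(top))
```

```text
tab 273 [[0.4575, 0.3673, 0.0556], [0.496, 0.3733, 0.1395], [0.5131, 0.3783, 0.1411]]
256 263 123 229
810 [[0.4425, 0.3593, 0.0981], [0.4874, 0.3717, 0.1042], [0.5573, 0.3894, 0.1411]]
card dir deg 13.7310295 [0.9714207  0.23736428 0.49338356 0.37278146]
(array([  4,   0,   6, 370, 177,   8,   9,   6,  12,   7,   9, 202]), array([0.08529267, 0.09000899, 0.09472531, 0.09944163, 0.10415795,
       0.10887427, 0.11359059, 0.11830692, 0.12302324, 0.12773956,
       0.13245588, 0.1371722 , 0.14188852]))
[0.499095   0.37396437 0.13977064] 217
```

Run:
```python
from h import *
go([.499,.3742,.168],103.7)
```

```text
shift [ -6.    2.9 136.2] turn -1.8 cur yaw 101.9 q [0.64 0.48 0.35 1.44 0.   0.44] t 1.625
```

Request:
step_arm:
  rows:
    - [[-6,3,30],-1.8]
    - [[-6,3,80],-1.8]
    - [[-6,3,120],-1.8]
    - [[-6,3,136],-1.8]
    - [[-6,3,136],-1.8]
    - [[-6,3,136],-1.8]

```text
clock: 2.38
eef_pos: [0.5011, 0.3746, 0.1702]
tool_rot: [-0.118, 0.993, 0.001, 0.002]
ft_force: [-0.1, 0.3, 0.2]
grip_width: 0.0855
grasp_force: 0.0
```

Request:
step_arm:
  rows:
    - [[0,0,0],0]
    - [[0,0,0],0]
    - [[0,0,0],0]
    - [[0,0,0],0]
    - [[0,0,0],0]
    - [[0,0,0],0]
    - [[0,0,0],0]
    - [[0,0,0],0]
  claw: 1

```text
clock: 3.38
eef_pos: [0.5005, 0.3736, 0.168]
tool_rot: [-0.118, 0.993, 0.0, 0.0]
ft_force: [-0.3, 0.5, 0.9]
grip_width: 0.0034
grasp_force: 58.9
```

Request:
step_arm:
  rows:
    - [[0,0,-15],0]
    - [[0,0,-40],0]
    - [[0,0,-75],0]
    - [[0,0,-120],0]
    - [[0,0,-165],0]
    - [[0,0,-165],0]
    - [[0,0,-165],0]

```text
clock: 4.25
eef_pos: [0.5002, 0.3733, 0.3329]
tool_rot: [-0.118, 0.993, -0.0, -0.0]
ft_force: [0.3, -0.2, -1.1]
grip_width: 0.0033
grasp_force: 58.8
```

Run:
```python
from h import *
print(bot.get_obs()['grip_width'])
go([.45,.10,.33],95)
```

```text
0.003286673192309266
shift [ 112.9 -253.9    3. ] turn 8.6 cur yaw 103.6 q [ 0.64  0.49  0.44  1.52 -0.    0.4 ] t 4.25
```

Request:
step_arm:
  rows:
    - [[110,-255,0],9]
    - [[110,-255,0],9]
    - [[110,-255,0],9]
    - [[110,-255,0],9]
    - [[110,-255,0],9]
    - [[110,-255,0],9]
    - [[110,-255,0],9]
    - [[110,-255,0],9]

```text
clock: 5.25
eef_pos: [0.4534, 0.1008, 0.3323]
tool_rot: [-0.041, 0.999, 0.0, -0.001]
ft_force: [-0.2, -0.7, -0.6]
grip_width: 0.0036
grasp_force: 59.0
```

Run:
```python
from h import *
im,d,p=shot('wrist','w2.png'); o=bot.get_obs()
rs=bot.trace('board','wrist')
m=[r['pixels'] for r in rs[:1]][0] if rs else np.zeros(d.shape,bool)
np.savez('w2.npz',im=im,d=d,m=m,tcp=o['eef_pos'],rot=o['tool_rot'],**p)
for r in rs[:3]:
    q=pts(d,p,r['pixels']);print(r['score'],r['uv'],len(q),np.round(np.percentile(q,[1,50,99],axis=0),3).tolist() if len(q) else 0)
print(o['eef_pos'],o['clock'])
```

```text
0.91 [195.1, 246.6] 4477 [[0.447, 0.019, 0.035], [0.545, 0.047, 0.076], [0.599, 0.087, 0.271]]
0.73 [0.0, 260.3] 97 [[0.606, -0.221, 0.0], [0.623, -0.216, 0.005], [0.638, -0.214, 0.012]]
[0.45342203 0.10085724 0.33241038] 5.3
```

View pics/w2.png

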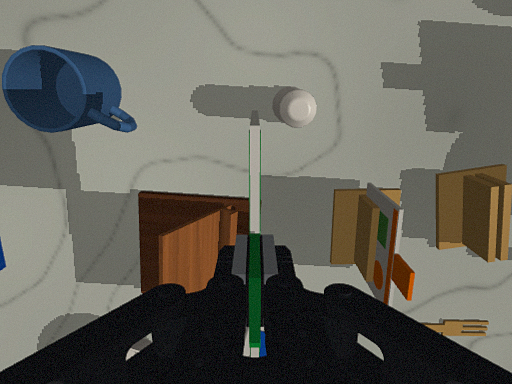

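The board is at (160–235, 205–290) with its near edge visible, and its far end is hidden by the gripper. I'll fit the face plane and edges here and cross-check with the top view.

```bash
cat > fit.py <<'E'
from h import *
def fit(q,tag):
    best=None;rng=np.random.default_rng(0)
    for _ in range(500):
        a,b,c=q[rng.choice(len(q),3,False)];n=np.cross(b-a,c-a);L=np.linalg.norm(n)
        if L<1e-6: continue
        n/=L
        if n[1]<0:n=-n
        if not(.3<n[2]<.7 and n[1]>.6):continue
        k=abs((q-a)@n)<.0015
        if best is None or k.sum()>best.sum():best=k
    r=q[best];c=r.mean(0);n=np.linalg.svd(r-c)[2][2];n*=np.sign(n[1])
    Y=np.cross([0,0,1],n);Y/=np.linalg.norm(Y)   # along ledge
    Z=np.cross(n,Y)
    if Z[2]<0:Z=-Z
    s=(r-c)@Y;t=(r-c)@Z
    print(tag,len(r),'tilt',np.degrees(np.arcsin(n[2])),'n yaw',np.degrees(np.arctan2(n[1],n[0])),'Y',np.round(Y,3))
    print(' s',np.round(np.percentile(s,[.5,1,2,98,99,99.5])*1e3,1),'t',np.round(np.percentile(t,[.5,1,2,98,99,99.5])*1e3,1),'c',np.round(c,4))
    for nm,v in (('lowS',c+Y*np.percentile(s,.5)),('hiS',c+Y*np.percentile(s,99.5)),('top',c+Z*np.percentile(t,99.5)),('bot',c+Z*np.percentile(t,.5))): print(' ',nm,np.round(v,4))
    return c,n,Y,Z
if __name__=='__main__':
    f=np.load('w2.npz');p={k:f[k] for k in('fx','fy','cx','cy','pose')}
    q=pts(f['d'],p,cv2.dilate(f['m'].astype('u1'),np.ones((9,9)))>0);fit(q[(q[:,2]<.13)&(q[:,2]>.03)],'wrist')
    for n in('top','side'):
        f=np.load(n+'.npz');p={k:f[k] for k in('fx','fy','cx','cy','pose')}
        q=pts(f['d'],p,np.ones(f['d'].shape,bool));k=(abs(q[:,0]-.575)<.1)&(abs(q[:,1]-.05)<.09)&(q[:,2]>.045)&(q[:,2]<.13);
        if k.sum()>50:
            try: fit(q[k],n)
            except Exception as e: print(n,e)
E
python3 fit.py
```

```text
wrist 3670 tilt 30.16714406745988 n yaw 90.66732357413655 Y [-1.    -0.012  0.   ]
 s [-50.8 -48.8 -46.2  34.4  34.8  35. ] t [-50.5 -50.1 -48.8  44.6  45.1  45.3] c [0.5507 0.0449 0.0793]
  lowS [0.6015 0.0455 0.0793]
  hiS [0.5158 0.0445 0.0793]
  top [0.551  0.0221 0.1185]
  bot [0.5504 0.0703 0.0357]
top 614 tilt 30.30584629116525 n yaw 90.50159450892183 Y [-1.    -0.009  0.   ]
 s [-64.8 -64.2 -62.5  62.1  63.3  63.8] t [-43.8 -43.6 -42.8  40.1  40.6  41.5] c [0.5805 0.0408 0.0833]
  lowS [0.6454 0.0414 0.0833]
  hiS [0.5167 0.0403 0.0833]
  top [0.5807 0.0199 0.1191]
  bot [0.5803 0.0629 0.0455]
side 357 tilt 30.040142154536426 n yaw 90.6881402068284 Y [-1.    -0.012  0.   ]
 s [-66.8 -66.  -64.6  60.3  61.3  62.3] t [-47.5 -47.  -45.9  33.2  34.   34.4] c [0.5782 0.0333 0.088 ]
  lowS [0.645  0.0341 0.088 ]
  hiS [0.5159 0.0325 0.088 ]
  top [0.5784 0.016  0.1178]
  bot [0.5779 0.057  0.0469]
```

Run:
```python
from h import *
f=np.load('w2.npz');p={k:f[k] for k in('fx','fy','cx','cy','pose')}
roi=np.zeros(f['d'].shape,bool);roi[105:235,246:264]=1
q=pts(f['d'],p,roi);q=q[q[:,2]>.15]-f['tcp']
M=R.from_quat(f['rot']).as_matrix();t=q@M*1e3
print(len(t),np.round(np.percentile(t,[1,2,50,98,99],axis=0),1).tolist())
top=t[(t[:,2]<68)]
l=cv2.fitLine(t[:,:2].astype('f4'),cv2.DIST_HUBER,0,.01,.01).ravel();print(np.degrees(np.arctan2(l[1],l[0])),l)
for z0 in range(30,170,10):
    s=t[(t[:,2]>z0)&(t[:,2]<=z0+10)]
    if len(s)>5: print(z0,len(s),np.round(s.mean(0),1),s[:,0].max().round(1))
go([.5815,.074,.235],90.6)
```

```text
1416 [[13.7, -1.7, 62.6], [13.9, -1.7, 62.8], [39.6, 0.8, 64.2], [59.7, 3.0, 121.5], [59.7, 3.0, 138.1]]
-0.19544767 [ 9.9999416e-01 -3.4111987e-03  3.9317833e+01  7.1401048e-01]
60 1304 [37.2  0.6 64.3] 59.8
70 23 [59.4  0.6 74.4] 59.8
80 18 [59.7  0.8 83.6] 59.8
90 15 [59.7  0.5 93.8] 59.8
100 16 [ 59.7   0.7 105.1] 59.7
110 8 [ 59.7   0.7 115.1] 59.7
120 14 [ 59.7   0.7 125.1] 59.8
130 6 [ 59.7   0.7 137.8] 59.7
140 6 [ 59.7   0.7 146.5] 59.8
150 6 [ 59.7   0.7 156.3] 59.8
shift [-125.5  -37.1   97.4] turn 4.1 cur yaw 94.7 q [ 0.22  0.16 -0.02  1.39  0.    0.14] t 5.35
```

Request:
step_arm:
  rows:
    - [[-125,-37,0],4.1]
    - [[-125,-37,0],4.1]
    - [[-125,-37,0],4.1]
    - [[-125,-37,40],4.1]
    - [[-125,-37,80],4.1]
    - [[-125,-37,97],4.1]
    - [[-125,-37,97],4.1]
    - [[-125,-37,97],4.1]

```text
clock: 6.35
eef_pos: [0.5812, 0.0735, 0.2372]
tool_rot: [-0.005, 1.0, 0.0, 0.001]
ft_force: [1.6, -0.4, -1.5]
grip_width: 0.0032
grasp_force: 59.0
```

Run:
```python
from h import *
go([.581,.0738,.1985],90.6)
```

```text
shift [ 0.2  0.3 38.7] turn -0.1 cur yaw 90.5 q [0.13 0.44 0.12 1.25 0.   0.12] t 6.35
```

Request:
step_arm:
  rows:
    - [[0,0.3,15],0]
    - [[0,0.3,26],0]
    - [[0,0.3,32],0]
    - [[0,0.3,36],0]
    - [[0,0.3,37],0]
    - [[0,0.3,37],0]
    - [[0,0.3,37],0]

```text
clock: 7.22
eef_pos: [0.5811, 0.0732, 0.1993]
tool_rot: [-0.004, 1.0, 0.0, 0.0]
ft_force: [-0.6, -0.4, -0.9]
grip_width: 0.0029
grasp_force: 59.0
```

Request:
step_arm:
  rows:
    - [[0,0,1.5],0]
    - [[0,0,1.5],0]
    - [[0,0,1.5],0]
    - [[0,0,1],0]
  claw: 0.35

```text
clock: 7.72
eef_pos: [0.5809, 0.0732, 0.1979]
tool_rot: [-0.004, 1.0, 0.0, 0.0]
ft_force: [0.3, -0.4, 0.4]
grip_width: 0.0278
grasp_force: 0.0
```

Request:
step_arm:
  rows:
    - [[0,-5,0],0]
    - [[0,-11,0],0]
    - [[0,-17,0],0]
    - [[0,-23,0],0]
    - [[0,-29,0],0]
    - [[0,-35,0],0]
    - [[0,-41,0],0]
    - [[0,-47,0],0]
    - [[0,-53,0],0]
    - [[0,-59,0],0]
    - [[0,-63,0],0]
    - [[0,-63,0],0]

```text
clock: 9.22
eef_pos: [0.5814, 0.0099, 0.1979]
tool_rot: [-0.004, 1.0, 0.0, -0.0]
ft_force: [-1.1, -0.2, -0.2]
grip_width: 0.028
grasp_force: 0.0
```

Run:
```python
from h import *
im,d,p=shot('wrist'); im2,_,_=shot('side');np.savez('w3.npz',im=im,d=d,**p)
cv2.imwrite('pics/w3.png',np.hstack([cv2.resize(im,(400,300)),cv2.resize(im2[120:240,190:350],(400,300))])[:,:,::-1])
```

```text
(no output)
```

View pics/w3.png

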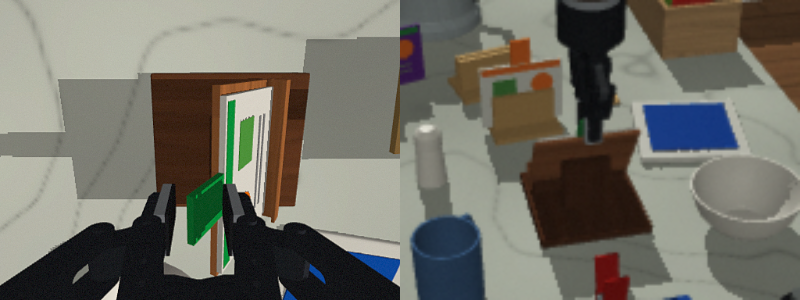

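The card leans on the board with its tab at (205,205). Now I lift off straight up and check the seating.

Request:
step_arm:
  rows:
    - [[0,0,-20],0]
    - [[0,0,-60],0]
    - [[0,0,-110],0]
    - [[0,0,-130],0]
    - [[50,-20,-130],0]
    - [[50,-20,-130],0]
    - [[50,-20,-130],0]

```text
clock: 10.2
eef_pos: [0.5319, -0.01, 0.3284]
tool_rot: [-0.004, 1.0, 0.0, 0.001]
ft_force: [0.5, -0.1, 0.6]
grip_width: 0.0279
grasp_force: 0.0
```

Run:
```python
from fit import *
im,d,p=shot('wrist'); 
rs=bot.trace('card_green','wrist')
for r in rs[:3]:
    q=pts(d,p,cv2.dilate(r['pixels'].astype('u1'),np.ones((5,5)))>0);print(r['score'],r['uv'],len(q))
    if len(q)>300 and abs(np.median(q[:,1])-.05)<.08: fit(q,'card')
np.savez('w4.npz',im=im,d=d,**p)
go([.53,-.18,.33],90)
```

```text
0.75 [309.3, 209.1] 4608
card 3756 tilt 30.722661086923615 n yaw 90.76663109126518 Y [-1.    -0.013  0.   ]
 s [-71.8 -68.1 -62.4  45.5  46.1  46.3] t [-58.5 -58.2 -57.8  73.1  73.7  74.1] c [0.568  0.045  0.0881]
  lowS [0.6397 0.046  0.0881]
  hiS [0.5217 0.0444 0.0881]
  top [0.5685 0.0072 0.1517]
  bot [0.5676 0.0749 0.0377]
shift [   4.1 -170.1   -1.7] turn 0.5 cur yaw 90.5 q [-0.02  0.3   0.14  1.42  0.   -0.03] t 10.3
```

Card is seated flat: tilt 30.7°, centre about x 0.5815 against 0.581 for the board. Now the clip.

Request:
step_arm:
  rows:
    - [[5,-170,0],0]
    - [[5,-170,0],0]
    - [[5,-170,0],0]
    - [[5,-170,0],0]
    - [[5,-170,0],0]
  claw: -1

```text
clock: 10.92
eef_pos: [0.5286, -0.18, 0.3277]
tool_rot: [-0.004, 1.0, 0.0, 0.0]
ft_force: [0.6, 0.4, -0.4]
grip_width: 0.0855
grasp_force: 0.0
```

Run:
```python
from h import *
im,d,p=shot('wrist','w5.png');np.savez('w5.npz',im=im,d=d,**p)
for r in bot.trace('clip','wrist')[:2]:
    q=pts(d,p,r['pixels']);print(r['score'],r['uv'],len(q),np.round(np.percentile(q,[2,50,98],axis=0),4).tolist())
hsv=cv2.cvtColor(im,cv2.COLOR_RGB2HSV);m=((hsv[...,0]<8)|(hsv[...,0]>172))&(hsv[...,1]>150)&(hsv[...,2]>50)
q=pts(d,p,m);q=q[(abs(q[:,0]-.549)<.04)&(abs(q[:,1]+.23)<.05)]
print(len(q),np.round(np.percentile(q,[1,50,99],axis=0),4).tolist())
for a,b in((.12,.135),(.105,.12),(.085,.105),(.05,.085)):
    s=q[(q[:,2]>a)&(q[:,2]<=b)]
    if len(s)>4: print(a,b,len(s),np.round(np.percentile(s,[1,99],axis=0),4).tolist())
# wall top: blue at z~.065
qb=pts(d,p,(hsv[...,0]>100)&(hsv[...,0]<130)&(hsv[...,1]>120));k=(abs(qb[:,2]-.065)<.004)
w=qb[k&(abs(qb[:,1]+.23)<.02)&(abs(qb[:,0]-.555)<.06)]
if len(w)>20:
    l=cv2.fitLine(w[:,:2].astype('f4'),cv2.DIST_HUBER,0,.01,.01).ravel();print('wall',len(w),np.degrees(np.arctan2(l[1],l[0])),l,np.median(w[:,2]),np.percentile(w,[2,98],axis=0))
```

```text
0.63 [203.3, 191.7] 1375 [[0.5354, -0.2434, 0.06], [0.5458, -0.2303, 0.0973], [0.5602, -0.2058, 0.1276]]
957 [[0.5355, -0.2441, 0.0579], [0.5458, -0.2355, 0.1121], [0.5601, -0.2049, 0.128]]
0.12 0.135 341 [[0.5355, -0.2445, 0.1201], [0.5602, -0.2048, 0.1282]]
0.105 0.12 249 [[0.5354, -0.2411, 0.1052], [0.5601, -0.2088, 0.1199]]
0.085 0.105 227 [[0.5356, -0.2378, 0.0857], [0.5596, -0.212, 0.1048]]
0.05 0.085 140 [[0.5356, -0.2371, 0.0557], [0.5591, -0.212, 0.0841]]
wall 839 3.3735714 [ 0.99826705  0.05884591  0.5514093  -0.22403006] 0.06589192686854362 [[ 0.49680434 -0.23092191  0.06204552]
 [ 0.61249361 -0.21736691  0.06747351]]
```

View pics/w5.png

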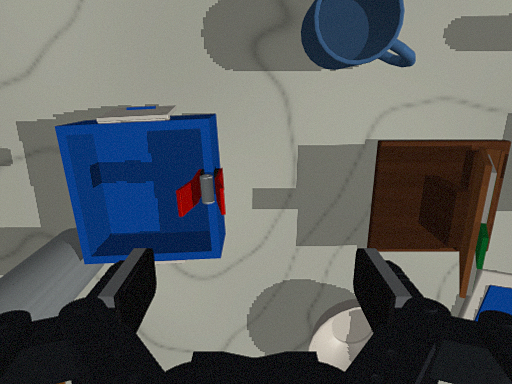

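The clip sits on the box wall at (203,190), pivot along world x, with its centre at about (0.548, -0.2247) and yaw 3.4°.

Run:
```python
from h import *
go([.5478,-.2247,.169],93.4)
```

```text
shift [-18.8 -45.9 158.9] turn -2.8 cur yaw 90.6 q [-0.33  0.35  0.22  1.44  0.   -0.34] t 11.025
```

Request:
step_arm:
  rows:
    - [[-19,-46,0],-2.8]
    - [[-19,-46,40],-2.8]
    - [[-19,-46,90],-2.8]
    - [[-19,-46,130],-2.8]
    - [[-19,-46,159],-2.8]
    - [[-19,-46,159],-2.8]
    - [[-19,-46,159],-2.8]
    - [[-19,-46,159],-2.8]

```text
clock: 12.02
eef_pos: [0.5486, -0.2261, 0.171]
tool_rot: [-0.029, 1.0, -0.001, 0.002]
ft_force: [0.7, -1.3, -0.5]
grip_width: 0.0853
grasp_force: 0.0
```

Request:
step_arm:
  rows:
    - [[0,0,0],0]
    - [[0,0,0],0]
    - [[0,0,0],0]
    - [[0,0,0],0]
    - [[0,0,0],0]
    - [[0,0,0],0]
    - [[0,0,0],0]
    - [[0,0,0],0]
  claw: 1

```text
clock: 13.02
eef_pos: [0.5474, -0.2261, 0.1689]
tool_rot: [-0.029, 1.0, -0.0, 0.0]
ft_force: [0.3, 1.0, -0.1]
grip_width: 0.0212
grasp_force: 65.4
```

Run:
```python
from h import *
go([.5478,-.2247,.169],93.4);o=bot.get_obs();print(o['eef_pos'],o['grip_width'],o['ft_force'])
```

```text
shift [-0.5  1.4 -0.1] turn -0.1 cur yaw 93.3 q [-0.39  0.51  0.04  1.1  -0.   -0.45] t 13.025
[ 0.54739163 -0.2260877   0.16890562] 0.021248300061308564 [ 0.26291258  0.96171888 -0.11572082]
```

Request:
step_arm:
  rows:
    - [[0,0,-15],0]
    - [[0,0,-45],0]
    - [[0,0,-90],0]
    - [[0,0,-130],0]
    - [[0,0,-160],0]
    - [[0,0,-160],0]
    - [[0,0,-160],0]

```text
clock: 13.9
eef_pos: [0.5471, -0.226, 0.3286]
tool_rot: [-0.029, 1.0, 0.0, -0.0]
ft_force: [0.2, -0.5, -1.3]
grip_width: 0.0211
grasp_force: 65.4
```

Run:
```python
from h import *
go([.543,.03,.30],90.7);o=bot.get_obs()
im,d,p=shot('wrist','w6.png')
hsv=cv2.cvtColor(im,cv2.COLOR_RGB2HSV);m=((hsv[...,0]<8)|(hsv[...,0]>172))&(hsv[...,1]>150)&(hsv[...,2]>50)
M=R.from_quat(o['tool_rot']).as_matrix()
t=(pts(d,p,m)-o['eef_pos'])@M*1e3;t=t[(np.abs(t[:,:2]).max(1)<40)&(t[:,2]<140)]
for z0 in range(40,130,8):
    s=t[(t[:,2]>z0)&(t[:,2]<=z0+8)]
    if len(s)>4: print(z0,len(s),np.round(np.percentile(s,[2,98],axis=0),1).tolist())
cv2.imwrite('pics/w6.png',cv2.resize(im[100:330,150:370,::-1],None,fx=2.5,fy=2.5))
```

```text
shift [-10.5 255.8  28.6] turn 2.6 cur yaw 93.3 q [-0.39  0.42  0.32  1.47 -0.   -0.45] t 13.9
40 1019 [[-11.9, -9.9, 43.5], [11.1, 11.0, 47.4]]
48 238 [[-5.9, -9.7, 48.1], [11.4, 11.0, 55.9]]
56 207 [[-9.0, -9.8, 56.2], [11.4, 10.9, 63.8]]
64 173 [[-8.7, -10.1, 64.2], [11.4, 11.2, 71.9]]
72 149 [[-6.7, -10.3, 72.2], [11.4, 11.6, 79.8]]
80 115 [[5.0, -11.6, 80.2], [11.4, 13.0, 87.7]]
88 141 [[0.6, -13.4, 88.5], [11.4, 14.8, 95.9]]
96 152 [[-3.7, -15.2, 96.2], [11.3, 16.9, 103.7]]
104 155 [[-6.6, -17.0, 104.1], [11.3, 18.7, 111.6]]
112 139 [[-10.1, -18.7, 112.1], [11.3, 20.0, 119.8]]
120 6 [[0.5, -18.9, 120.2], [10.3, -18.1, 121.0]]
```

View pics/w6.png

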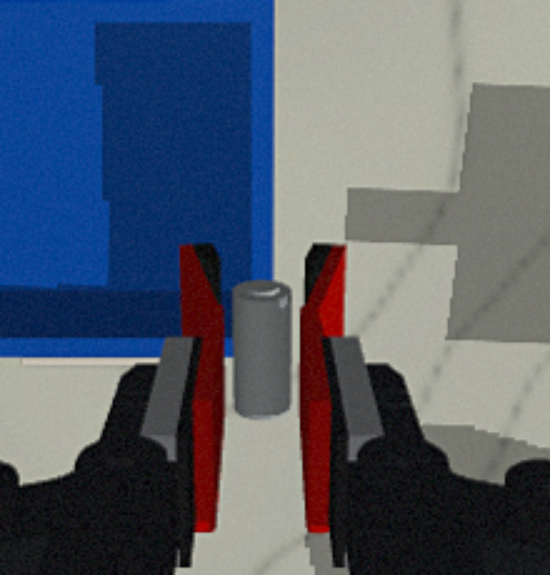

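Clip held centred (tool y +0.6 mm, jaw tips at tool z ≈ 120, symmetric jaws around the pivot at crop (262,350)). Next I go above the board.

Request:
step_arm:
  rows:
    - [[-10,252,0],2.6]
    - [[-10,252,0],2.6]
    - [[-10,252,0],2.6]
    - [[-10,252,0],2.6]
    - [[-10,252,30],2.6]
    - [[-10,252,60],2.6]
    - [[-10,252,60],2.6]
    - [[-10,252,60],2.6]

```text
clock: 14.95
eef_pos: [0.5431, 0.0259, 0.2691]
tool_rot: [-0.006, 1.0, -0.0, -0.0]
ft_force: [-0.8, 0.4, -0.4]
grip_width: 0.0208
grasp_force: 65.3
```

Run:
```python
from fit import *
go([.5435,.0257,.2235],90.7);o=bot.get_obs()
im,d,p=shot('wrist','w7.png')
q=pts(d,p,np.ones(d.shape,bool));k=(q[:,0]<.535)&(q[:,0]>.522)&(q[:,1]>.0)&(q[:,1]<.09)&(q[:,2]>.05)&(q[:,2]<.14)
print(k.sum());c,n,Y,Z=fit(q[k],'cardnear')
# intersections of plane with z=.1193
print('y of front face at z=.1193,x=.543:', c[1]-(n[0]*(.543-c[0])+n[2]*(.1193-c[2]))/n[1], 'max z of edge',np.sort(q[k][:,2])[-8:])
```

```text
shift [-0.5 -0.2 45.6] turn -0.0 cur yaw 90.7 q [0.05 0.34 0.06 1.28 0.   0.04] t 14.95
1081
cardnear 847 tilt 30.53060185606286 n yaw 91.58283642322148 Y [-1.    -0.028  0.   ]
 s [-6.8 -6.7 -6.5  6.5  6.6  6.7] t [-47.3 -46.8 -45.5  33.4  33.6  33.8] c [0.5283 0.0422 0.092 ]
  lowS [0.5351 0.0424 0.092 ]
  hiS [0.5216 0.042  0.092 ]
  top [0.5288 0.025  0.121 ]
  bot [0.5277 0.0662 0.0512]
y of front face at z=.1193,x=.543: 0.02644314040534777 max z of edge [0.12090691 0.12101696 0.12106781 0.12116845 0.12117723 0.12118405
 0.12126974 0.12135547]
```

View pics/w7.png

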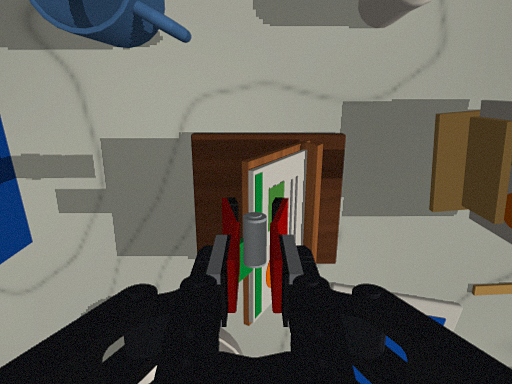

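Jaws at (230,215) and (280,215) straddle the board's top edge at (248,200–320), and the card face is where I calculated. I descend gently.

Request:
step_arm:
  rows:
    - [[-0.5,-0.5,12],0]
    - [[-0.5,-0.5,22],0]
    - [[-0.5,-0.5,30],0]
    - [[-0.5,-0.5,36],0]
    - [[-0.5,-0.5,40],0]
    - [[-0.5,-0.5,43],0]
    - [[-0.5,-0.5,44],0]
    - [[-0.5,-0.5,44],0]
    - [[-0.5,-0.5,44],0]

```text
clock: 16.12
eef_pos: [0.5436, 0.0256, 0.2252]
tool_rot: [-0.006, 1.0, 0.0, 0.0]
ft_force: [0.4, 0.3, -0.1]
grip_width: 0.021
grasp_force: 65.3
```

Request:
step_arm:
  rows:
    - [[0,0,1],0]
    - [[0,0,2],0]
    - [[0,0,3],0]
    - [[0,0,3],0]

```text
clock: 16.62
eef_pos: [0.5434, 0.0256, 0.2218]
tool_rot: [-0.006, 1.0, -0.0, -0.0]
ft_force: [-0.4, -0.3, -0.3]
grip_width: 0.0211
grasp_force: 65.3
```

Request:
step_arm:
  rows:
    - [[0,-1,0],0]
    - [[0,-3,1],0]
    - [[0,-5,1],0]
    - [[0,-7,2],0]
  claw: 0.35

```text
clock: 17.12
eef_pos: [0.544, 0.0194, 0.2207]
tool_rot: [-0.006, 1.0, 0.001, 0.001]
ft_force: [-0.1, 4.8, 4.3]
grip_width: 0.0277
grasp_force: 8.8
```

Run:
```python
from h import *
im,d,p=shot('wrist');o=bot.get_obs()
hsv=cv2.cvtColor(im,cv2.COLOR_RGB2HSV);m=((hsv[...,0]<8)|(hsv[...,0]>172))&(hsv[...,1]>150)&(hsv[...,2]>50)
q=pts(d,p,m);q=q[(abs(q[:,0]-.543)<.025)&(abs(q[:,1]-.01)<.07)&(q[:,2]>.08)]
for z0 in np.arange(.09,.19,.01):
    s=q[(q[:,2]>z0)&(q[:,2]<=z0+.01)]
    if len(s)>4: print(z0.round(2),len(s),np.round(np.percentile(s,[2,98],axis=0)[:,:2],4).tolist())
print(o['eef_pos'],o['grip_width'],o['ft_force'],o['grasp_force'])
```

```text
0.09 5 [[0.5324, 0.0093], [0.5327, 0.0116]]
0.1 69 [[0.5319, 0.0094], [0.5504, 0.0436]]
0.11 151 [[0.532, 0.01], [0.5496, 0.0428]]
0.12 147 [[0.532, 0.0104], [0.5452, 0.04]]
0.13 175 [[0.5322, 0.0115], [0.5543, 0.0373]]
0.14 327 [[0.5323, 0.011], [0.5546, 0.0341]]
0.15 384 [[0.5325, 0.0096], [0.5547, 0.0337]]
0.16 472 [[0.5325, 0.0081], [0.5542, 0.0334]]
0.17 1331 [[0.5327, 0.0064], [0.5557, 0.0329]]
[0.54394212 0.01911986 0.22059979] 0.0281269096253995 [-0.6016794   5.12666563  4.09823228] 8.842189355345909
```

Request:
step_arm:
  rows:
    - [[0,-3,0.5],0]
    - [[0,-6,1],0]
    - [[0,-9,1.5],0]
    - [[0,-12,2],0]
    - [[0,-14,2],0]
  claw: 0.15

```text
clock: 17.8
eef_pos: [0.5436, 0.0045, 0.2176]
tool_rot: [-0.006, 1.0, 0.0, -0.0]
ft_force: [-0.3, 4.7, -0.3]
grip_width: 0.0365
grasp_force: 7.8
```

```bash
cat > cl.py <<'E'
from h import *
im,d,p=shot('wrist');o=bot.get_obs()
hsv=cv2.cvtColor(im,cv2.COLOR_RGB2HSV);m=((hsv[...,0]<8)|(hsv[...,0]>172))&(hsv[...,1]>150)&(hsv[...,2]>50)
q=pts(d,p,m);q=q[(abs(q[:,0]-.543)<.025)&(abs(q[:,1]-.01)<.07)&(q[:,2]>.08)]
for z0 in np.arange(.09,.2,.01):
    s=q[(q[:,2]>z0)&(q[:,2]<=z0+.01)]
    if len(s)>4: print(z0.round(2),len(s),np.round(np.percentile(s,[2,98],axis=0)[:,:2],4).tolist())
print(o['eef_pos'],o['grip_width'],o['ft_force'],o['grasp_force'],o['clock'])
cv2.imwrite('pics/cl.png',im[:,:,::-1])
E
python3 cl.py
```

```text
0.09 19 [[0.5321, 0.0126], [0.5329, 0.0158]]
0.1 165 [[0.532, 0.0105], [0.5545, 0.0438]]
0.11 396 [[0.532, 0.0086], [0.5549, 0.0411]]
0.12 346 [[0.5321, 0.0053], [0.5541, 0.0358]]
0.13 612 [[0.5321, 0.0019], [0.5554, 0.0302]]
0.14 663 [[0.5322, -0.003], [0.5554, 0.0247]]
0.15 936 [[0.5322, -0.008], [0.5552, 0.0228]]
0.16 1090 [[0.5322, -0.0128], [0.5552, 0.0201]]
0.17 671 [[0.5322, 0.0127], [0.5551, 0.0175]]
[0.54357003 0.00434193 0.21753176] 0.03625496794292161 [0.26498709 4.25401988 1.33588886] 7.942845679353923 17.85
```

Request:
step_arm:
  rows:
    - [[0,-4,0],0]
    - [[0,-8,1],0]
    - [[0,-11,1],0]
    - [[0,-13,1],0]
    - [[0,-13,1],0]
  claw: 0

```text
clock: 18.48
eef_pos: [0.5437, -0.0086, 0.2168]
tool_rot: [-0.006, 1.0, -0.0, -0.0]
ft_force: [0.2, 4.4, -0.1]
grip_width: 0.0429
grasp_force: 7.2
```

```bash
python3 cl.py
```

```text
0.09 11 [[0.5321, 0.0175], [0.5328, 0.0203]]
0.1 131 [[0.5319, 0.0116], [0.5543, 0.043]]
0.11 536 [[0.5319, 0.0049], [0.555, 0.0422]]
0.12 978 [[0.5321, -0.0026], [0.5542, 0.0338]]
0.13 1291 [[0.5322, -0.0139], [0.5554, 0.0251]]
0.14 1471 [[0.5324, -0.0288], [0.5557, 0.0157]]
0.15 935 [[0.5323, -0.0285], [0.5552, 0.013]]
0.16 624 [[0.5323, 0.0001], [0.5548, 0.0072]]
0.17 596 [[0.5326, -0.0024], [0.5554, 0.0018]]
[ 0.54376909 -0.00854818  0.21685759] 0.04296009829125082 [ 0.17379114  3.65669004 -0.9840677 ] 7.292786457692273 18.525
```

View pics/cl.png

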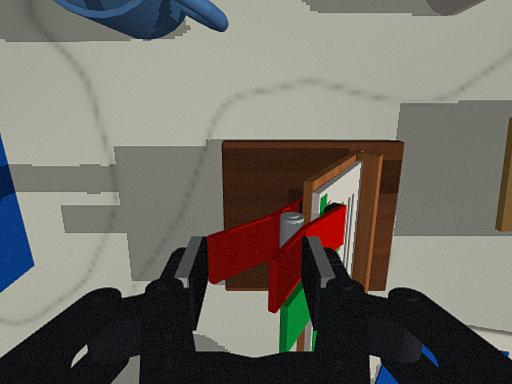

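Request:
step_arm:
  rows:
    - [[0,0,0],0]
    - [[0,0,0],0]
    - [[0,0,0],0]
    - [[0,0,0],0]
    - [[0,0,-30],0]
    - [[0,0,-70],0]
    - [[0,0,-100],0]
    - [[0,0,-100],0]
    - [[0,0,-100],0]
  claw: -1

```text
clock: 19.65
eef_pos: [0.5436, -0.0084, 0.3161]
tool_rot: [-0.006, 1.0, -0.0, -0.001]
ft_force: [-0.4, 0.4, -0.2]
grip_width: 0.0853
grasp_force: 0.0
```

```bash
cat >> cl.py <<'E'
# in-plane board frame coords of red points: y0,z0 origin
yy=q[:,1]-.0705;zz=q[:,2]-.035
X=(yy*.866+zz*.5)*1e3;Z=(-yy*.5+zz*.866)*1e3
for z0 in range(70,165,7):
    k=(Z>z0)&(Z<=z0+7)
    if k.sum()>4: print('Z',z0,k.sum(),np.round(np.percentile(X[k],[2,98]),1),np.round(np.percentile(q[k,0],[2,98]),4))
print(np.percentile(Z,[1,99]))
E
python3 cl.py; python3 -c "
import cv2;a=cv2.imread('pics/cl.png');cv2.imwrite('pics/cl2.png',cv2.resize(a[120:330,170:450],None,fx=2.5,fy=2.5))"
```

```text
0.1 44 [[0.532, 0.0142], [0.5542, 0.042]]
0.11 165 [[0.5319, 0.0096], [0.5546, 0.0407]]
0.12 284 [[0.5321, 0.0044], [0.5556, 0.0348]]
0.13 506 [[0.5323, -0.0037], [0.5554, 0.0287]]
0.14 495 [[0.5324, -0.0133], [0.5556, 0.0232]]
0.15 590 [[0.5324, -0.0231], [0.5555, 0.0196]]
0.16 118 [[0.5324, 0.0116], [0.5542, 0.0166]]
0.17 275 [[0.5325, 0.0078], [0.5549, 0.0133]]
[ 0.5432971  -0.00846031  0.31555877] 0.0857204091530451 [-0.76321535 -0.35232799  0.11013813] 0.0 19.7
Z 77 76 [-1.2 12.4] [0.5319 0.5547]
Z 84 104 [-12.   12.2] [0.5319 0.5545]
Z 91 110 [-11.8  12.2] [0.5321 0.5552]
Z 98 107 [-11.7  12.4] [0.5321 0.5547]
Z 105 202 [-11.3  12.3] [0.5322 0.5556]
Z 112 209 [-11.8  12.4] [0.5322 0.5553]
Z 119 252 [-12.5  13.9] [0.5324 0.5553]
Z 126 268 [-14.2  15.4] [0.5324 0.5553]
Z 133 286 [-15.2  16.9] [0.5324 0.5555]
Z 140 301 [-16.9  18.3] [0.5325 0.5555]
Z 147 556 [-20.3  19.5] [0.5327 0.5554]
[ 79.54628549 153.63992304]
```

View pics/cl2.png

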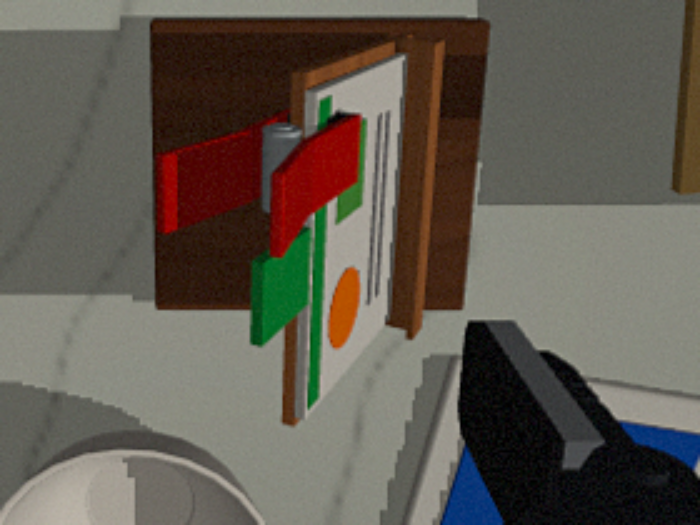

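The clip is closed square on board and card, in line with the slope: jaws parallel to it, tips 17 mm below the top edge, beside the tab. I'll check the card's seat once more, then hand in.

Run:
```python
from fit import *
im,d,p=shot('wrist');rs=bot.trace('card_green','wrist')
q=pts(d,p,cv2.dilate(rs[0]['pixels'].astype('u1'),np.ones((5,5)))>0);print(len(q));c,n,Y,Z=fit(q,'card')
ok=abs(n[2]-.5)<.03
print(ok, bot.job_done() if ok else 'check')
```

```text
5744
card 4543 tilt 30.298460982594687 n yaw 90.67510817919344 Y [-1.    -0.012  0.   ]
 s [-58.5 -57.7 -56.3  59.7  60.7  61.1] t [-60.3 -60.  -59.5  71.4  72.1  72.3] c [0.583  0.0441 0.0894]
  lowS [0.6414 0.0448 0.0894]
  hiS [0.5219 0.0434 0.0894]
  top [0.5834 0.0077 0.1518]
  bot [0.5826 0.0746 0.0373]
the job is handed in; nothing more can be done
True None
```

Job handed in at about 20 s of the 50 s allowed: the green-tab card leans flat and centred on the stand's ledge, tab up, and the red clip grips card and board beside the tab, in line with the board; no result came back when I handed it in.

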